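# Brush out the bottle and crate it

### The arm

A 6-joint arm with a two-finger parallel gripper is mounted at the origin on a cart in front of the work surface, level with it; the furniture and walls round the work are solid. World frame = base frame: x ahead of the robot, y to its left, z up, the work surface at z = 0. Lengths are in m, angles in degrees, forces in N, time in s.
With the tool pointing down it reaches from about 0.4 to 0.825 m from the base axis. Payload 7 kg.
Tool frame: the origin (TCP) lies at the centre of the arm's flange, where the gripper is bolted on; the fingertips stand 178 mm ahead of it and the grasp point (between the pads) lies 159 mm ahead of it (tip_reach is the distance from the TCP to the fingertips, in m); z points along the fingers, y is the line along which they close (so a half turn about z gives the same grasp; the last joint's range is limited). The gripper opens to 88 mm and grips with 3 to 60 N. Pads are 19 mm wide; open, the fingers measure 130 mm over their backs; the gripper's body (78 mm by 193 mm) begins 47 mm behind the grasp point.
Start: joints at [87.726, 20.546, 0.682, 0, -70.136, -16.507], TCP at [0.217, 0.639, 0.405] pointing down, gripper open.
Joint ranges: [-176.03, 176.03], [-82.01, 121.73], [-58.28, 71.71], [-173.87, 95.51], [-174.79, -0.11], [-173.66, 173.66]. Speed limits (degrees/s): [136.94, 136.94, 172.46, 180, 180, 180].

### API

Orientations are given as [roll, pitch, yaw] about the fixed x, y, z axes, in that order (R = Rz(yaw) Ry(pitch) Rx(roll)).
In Python, from plant import * gives the robot as it stands.
- The arm moves only by the shell command python3 -m handwheel 'ROWS'. ROWS is JSON, a list of rows, each a list of 7 numbers: the opening, from -1 (shut) to 1 (fully open), then the shift along the tool's x, y, z as a fraction of full scale, then the turn, a rotation vector about the tool's x, y, z as a fraction of full scale. A call has 1 to 5 rows; each row shifts and turns the commanded pose from where the row before left it, along the tool's axes as they then stand; what a row does not reach is not made up. Full scale, the value 1, is 0.025 m for a shift and 6 degrees for a turn. A row lasts 1/8 s, in which the tool goes at most 62.5 mm and 10.7 degrees, less where a joint would pass 70% of its speed; a pose out of reach is approached as far as the arm can. A call with a number of a shift or a turn outside -1 to 1 is refused whole. A call with a gripper value outside its range is refused whole. The fingers move at their own pace and stop on an object; the grip force is fixed at half the most. Time passes only in rows, so rows that do not move let the fingers close. It gives the time, the measured TCP pose, the force, the opening and the grip force at its end, in the units of the state.
- get_obs(): the state, without advancing time (a new reading comes with each control period).
- snapshot(name): name is "side" or "top"; returns a dict with "color" (384x512x3 uint8, red, green, blue), "fx", "fy", "cx", "cy" (pixels), "R" (3x3) and "t" (3): a world point X has camera coordinates R X + t. Camera axes: x right, y down, z forward; pixel columns grow to the right and rows downward; lengths in m; the calibration is good to about 2 mm. A picture is of the moment at which its call begins. There is no depth.
- close_job(): hands the job in; it is judged then, once.
The state is a dict: "clock": time; "joint_pos": joint angles; "qvel": joint speeds; "tau": joint torques, N m; "tool_pos": TCP position; "orientation": TCP orientation; "force": force on the tool from outside, world axes, zero at the start; "moment": the same for the moment, N m; "opening": finger opening in m; "gripper_force": force on a finger pad.
Only numpy, scipy, OpenCV 4.12 (cv2) and the standard library are available. Lean on these libraries where they do the work, as an engineer would, in place of code of your own. Each camera call takes 0.05 s, during which the arm holds its last target. There are 200 camera calls.

### The job

Brush out the open steel bottle: take the bottle brush from its holder and push it right down to the bottom inside the bottle three times, drawing it up into the upper half of the bottle or further between the strokes, with the bottle kept upright. Put the brush back in its holder head down; only then stand the bottle gently, upright, in the empty cell of the wooden crate, set down and not dropped. Leave everything else where it is.

Things in the scene. Friction and masses are not known exactly. Their poses are not given: they have to be found in the camera images.
- brush_grip (a point): Bottle brush, 210 mm long, 70 g, loose, standing upright in its holder, head down. This point lies on the axis of its round wooden handle (18 mm in diameter from 134 to 205 mm above the tip), 175 mm above the tip and 35 mm below the top end; z runs from the tip to the handle.
- brush_tip (a point): The lowest point of the brush: centre of the flat foot of its grey bristle head, which is straight, rigid, 24 mm in diameter up to 72 mm above the foot, then tapers to a steel stem 6 mm in diameter; z axis as brush_grip.
- holder_floor (a point): Brush holder: a white ceramic cup on a round foot 68 mm wide, fixed to the worktop, 70 mm high. This point is the centre of the cup's inner floor, 8 mm above the worktop. Bore 32 mm in diameter up to 46 mm above the worktop, then flaring to 52 mm inside at the rim (60 mm outside). z up.
- bottle_mid (a point): Open steel drinking bottle without a cap, 125 mm high, standing loose on the worktop. This point is on its axis half-way up (62.5 mm above its underside); z up to the mouth. Body 62 mm in diameter up to 68 mm above the underside, sloping shoulder to 85 mm, then a straight neck 46 mm outer, 40 mm inner diameter. Inner floor 58.5 mm below this point.
- free_cell_floor (a point): Centre of the floor, 5 mm above the worktop, of the one empty cell of the wooden crate. Cells are 82 mm across by 80 mm along the row, centres 86 mm apart; the two other cells hold jars.
- crate: Fixed open wooden box with three cells in a row, 92 mm across by 262 mm along the row, 50 mm high (corner posts 56 mm), floor and walls 5 mm thick. Origin at the centre of its underside on the worktop; y along the row of cells, x across it, z up.
- jar_jam: A closed glass jam jar with a red lid, 62 mm in diameter, 99 mm high, in a cell of the crate; origin at the centre of its underside. Leave it alone.
- jar_honey: A closed honey jar with a black lid, 62 mm in diameter, 86 mm high, in a cell of the crate; origin at the centre of its underside. Leave it alone.
- garlic: A loose garlic bulb 60 mm wide, 59 mm high; origin at its underside. Leave it alone.
- lemon: A loose lemon 78 x 55 mm, 56 mm high; origin at its underside. Leave it alone.
- salt_shaker: A loose salt shaker 44 mm in diameter, 90 mm high; origin at its underside. Leave it alone.
- bottle: The same steel bottle, 220 g, wall 3 mm, bottom 4 mm; origin at the centre of its underside. Grasp it by the neck from above, about 108 mm above the underside.
- brush: The same brush; origin at its tip (the foot of the head). Mind the wall cabinet over the back of the worktop: its underside is 0.41 m above the worktop, its doors stand at x = 0.64 m and their knobs reach out to x = 0.60 m.

How it is judged (in metres and radians):
On the way, in this order (a step that is already met when the one before it is completed fails the run):
1. the brush head reaches the bottom inside the upright bottle, first time (horizontal distance between brush_tip and bottle_mid below 0.03 m and angle between bottle_mid's own z axis and vertical below 0.2 rad and z of brush_tip in the frame of bottle_mid below -0.0425 m), for 0.1 s.
2. the brush is drawn up to the upper half of the bottle (angle between bottle_mid's own z axis and vertical below 0.2 rad and z of brush_tip in the frame of bottle_mid above 0.005 m), for 0.05 s.
3. the brush head reaches the bottom inside the upright bottle, second time (all of step 1), for 0.1 s.
4. the brush is drawn up to the upper half of the bottle (all of step 2), for 0.05 s.
5. the brush head reaches the bottom inside the upright bottle, third time (all of step 3), for 0.1 s.
6. the brush stands in its holder again, released, with the bottle not yet in the crate (horizontal distance between brush_tip and holder_floor below 0.015 m and z of brush_tip in the frame of holder_floor below 0.015 m and angle between brush_grip's own z axis and vertical below 0.3 rad and contact force between the fingers and brush below 0.05 N and not (horizontal distance between bottle_mid and free_cell_floor below 0.02 m and z of bottle_mid in the frame of free_cell_floor below 0.07 m and angle between bottle_mid's own z axis and vertical below 0.12 rad)), for 0.2 s.
At the end, for the whole second after the job is handed in: Brush head down in its holder (tip within 15 mm of the floor centre, leaning under 0.3 rad); bottle upright (0.12 rad) on the floor of the empty cell, within 20 mm of its centre; both released, at rest. Down strokes count within 16 mm of the inner floor, up strokes above half-way (horizontal distance between brush_tip and holder_floor below 0.015 m and z of brush_tip in the frame of holder_floor below 0.015 m and angle between brush_grip's own z axis and vertical below 0.3 rad and contact force between the fingers and brush below 0.05 N and horizontal distance between bottle_mid and free_cell_floor below 0.02 m and z of bottle_mid in the frame of free_cell_floor below 0.07 m and angle between bottle_mid's own z axis and vertical below 0.12 rad and linear speed of each of bottle, brush below 0.02 m/s and contact force between the fingers and bottle below 0.05 N); the robot touches nothing.
It fails at once if the bottle is tipped over (more than 0.5 rad) (angle between bottle_mid's own z axis and vertical above 0.5 rad).
It fails at once if the bottle is dropped into the cell (faster than 0.6 m/s) (horizontal distance between bottle_mid and free_cell_floor below 0.04 m and z of bottle_mid in the frame of free_cell_floor below 0.1 m and linear speed of bottle above 0.6 m/s).
It fails at once if a bystander is moved by more than 30 mm (distance of any of jar_jam, jar_honey, garlic, lemon, salt_shaker from where it was at the start of the episode above 0.03 m).
It also fails if it takes over 72 s, if anything falls off the work surface, if the arm or the gripper's body presses on something with over 40 N, if the wrist force passes 120 N, or if a joint passes its speed limit or range.

## Working session

There is one attempt and no reset: what is moved stays moved. The work goes in short steps, Python scripts to look and compute and a shell command to move; the robot and the scene stay as the last step left them, time stands still between calls to the robot, and variables do not carry over. Pictures are saved under pics/ and viewed, at most 10 in all, crops included, and the job is handed in when it is done.

```bash
ls; mkdir -p pics; python3 - <<'E'
from plant import *
import cv2
print(get_obs())
for n in("top","side"):
    s=snapshot(n);cv2.imwrite(f"pics/{n}0.png",s["color"][:,:,::-1])
    print(n,s["fx"],s["fy"],s["cx"],s["cy"],s["R"],s["t"])
E
```

```text
pics
{'clock': 0.0, 'joint_pos': array([ 8.77256765e+01,  2.05947026e+01,  6.34990831e-01, -1.81191335e-02,
       -7.01357101e+01, -1.65061958e+01]), 'qvel': array([-0.02619187, -0.02078724,  0.05112508,  0.04758962,  0.0365104 ,
        0.12359373]), 'tau': array([-9.24944325e-04, -5.82721531e+01,  2.93044871e+01,  6.99722081e+00,
        6.80449579e-03, -1.75606833e-04]), 'tool_pos': array([0.21726564, 0.63889637, 0.40370109]), 'orientation': array([ 1.79903671e+02, -1.07824991e-02, -1.87866811e+01]), 'force': array([ 0.20813787, -0.05153215,  0.29195302]), 'moment': array([ 0.04020433, -0.02205173, -0.00130846]), 'gripper_force': 0.0, 'opening': 0.08775103556747496}
top 373.5114518340526 373.5114518340526 252.8271432965024 192.48037534263236 [[ 0.01472774 -0.99976358 -0.01599603]
 [-0.98982149 -0.01231282 -0.14178088]
 [ 0.1415504   0.01792132 -0.98976882]] [0.00615794 0.54016925 1.03719682]
side 439.66816598559814 439.66816598559814 258.9801475477982 191.50517528268418 [[-0.99696741 -0.07682267 -0.01242043]
 [-0.01768416  0.37907893 -0.92519535]
 [ 0.0757843  -0.92216997 -0.37928788]] [0.52849426 0.12622681 1.36661202]
```

View pics/top0.png

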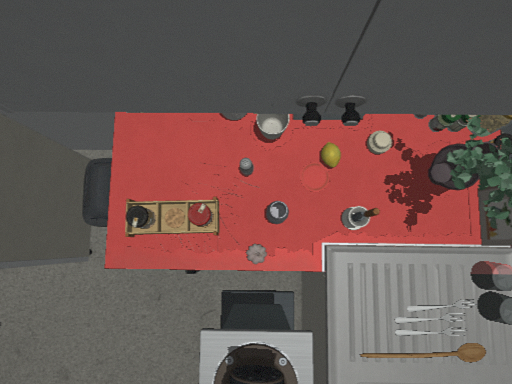

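View pics/side0.png

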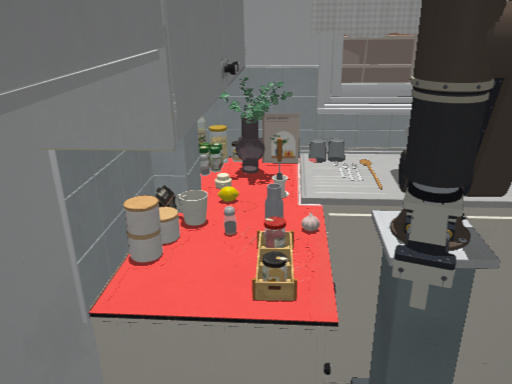

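The top view shows the crate at (172,217) with its middle cell empty, the bottle mouth at about (278,211), and the holder at (355,217) with the brown handle's end at about (377,211). The side view shows the handle at about (280,148) and the bottle at (274,200). Next I'll measure with masks.

```bash
cat > h.py <<'E'
from plant import *
import cv2, numpy as np
def ray(s,u,v):
    R=np.array(s["R"]);t=np.array(s["t"])
    return -R.T@t, R.T@np.array([(u-s["cx"])/s["fx"],(v-s["cy"])/s["fy"],1])
def onz(s,u,v,z):
    o,d=ray(s,u,v); return o+d*(z-o[2])/d[2]
def tri(s1,p1,s2,p2):
    o1,d1=ray(s1,*p1);o2,d2=ray(s2,*p2)
    k=np.linalg.lstsq(np.c_[d1,-d2],o2-o1,rcond=None)[0]
    a=o1+k[0]*d1;b=o2+k[1]*d2
    return (a+b)/2,np.linalg.norm(a-b)
def px(s,X):
    c=np.array(s["R"])@X+s["t"]; return s["fx"]*c[0]/c[2]+s["cx"],s["fy"]*c[1]/c[2]+s["cy"]
def crop(s,x0,y0,x1,y1,k,name):
    cv2.imwrite(name,cv2.resize(s["color"][y0:y1,x0:x1,::-1],None,fx=k,fy=k,interpolation=cv2.INTER_CUBIC))
E
python3 - <<'E'
from h import *
T=snapshot("top");S=snapshot("side")
def pad(im,w,h):
    return cv2.copyMakeBorder(im,0,h-im.shape[0],0,w-im.shape[1],cv2.BORDER_CONSTANT)
c=lambda s,x0,y0,x1,y1,k:cv2.resize(s["color"][y0:y1,x0:x1,::-1],None,fx=k,fy=k,interpolation=cv2.INTER_CUBIC)
a=c(T,120,190,220,240,4);b=c(T,260,190,390,240,6)[:, :]
cv2.imwrite("pics/a.png",np.vstack([pad(a,780,200),pad(b,780,300)]))
cv2.imwrite("pics/b.png",c(S,240,130,340,230,6))
E
```

```text
(no output)
```

View pics/a.png

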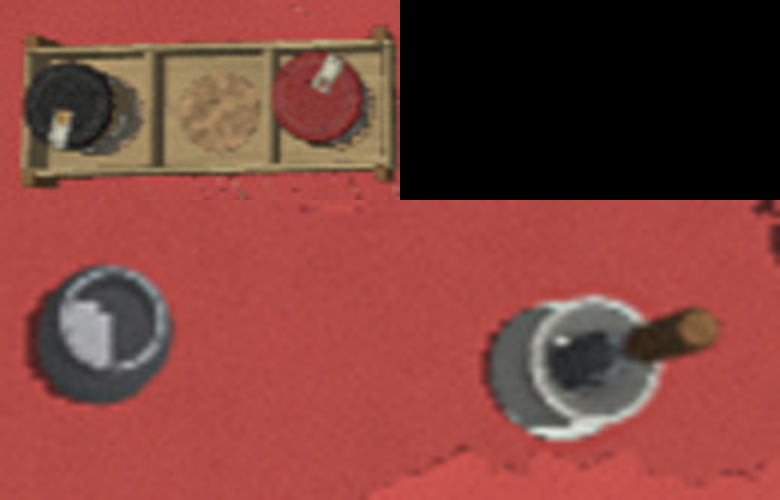

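View pics/b.png

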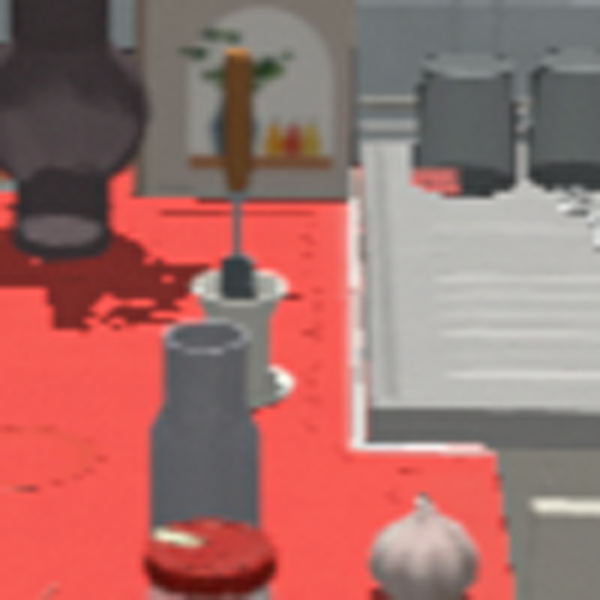

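The crops show, in full-image pixels: top view mouth centre (278.8,208.9), holder rim (358.9,216.3), brush end (375.8,210.8), cell-floor disc (174.6,217.6). Side view: mouth (274.3,185.8), rim (279.4,177.7), brush end (279.3,138.2).

```bash
python3 - <<'E'
from h import *
np.set_printoptions(precision=4,suppress=True)
T=snapshot("top");S=snapshot("side")
for n,p,z,q in(("mouth",(278.8,208.9),.125,(274.25,185.75)),("rim",(358.9,216.3),.07,(279.4,177.7)),("btop",(375.75,210.75),.217,(279.25,138.25))):
    print(n,onz(T,*p,z),onz(S,*q,z),*tri(T,p,S,q))
print("disc",onz(T,174.6,217.6,.005))
k=lambda X,Y:(120+(X+.5)/4-.5,190+(Y+.5)/4-.5)
print("cell",onz(T,*k(214,108.5),.05))
for c in((33,42),(382,36),(386,174),(37,181)):print(onz(T,*k(*c),.056))
for c in((24,47),(393,43),(393,165),(24,172)):print(onz(T,*k(*c),.05))
print("jam",onz(T,*k(317,96),.104),"honey",onz(T,*k(69,106),.091))
# brush head/handle lower, side: handle bottom z~.142
print("hb",onz(S,240+236.5/6-.5,130+190/6-.5,.142), "headtop top-view",onz(T,260+585.5/6-.5,190+160/6-.5,.08))
print(np.array(px(T,np.array([.217,.639,.226]))))
E
```

```text
mouth [ 0.485  -0.0569  0.125 ] [ 0.4837 -0.0539  0.125 ] [ 0.4845 -0.057   0.1238] 0.001199905064296364
rim [ 0.4728 -0.2805  0.07  ] [ 0.4745 -0.275   0.07  ] [ 0.4739 -0.2812  0.0676] 0.0016679655753100832
btop [ 0.4744 -0.2815  0.217 ] [ 0.4762 -0.2879  0.217 ] [ 0.4751 -0.2809  0.2188] 0.001763607199977468
disc [0.467 0.244 0.005]
cell [0.4662 0.238  0.05  ]
[0.5112 0.3677 0.056 ]
[0.5186 0.1197 0.056 ]
[0.4216 0.114  0.056 ]
[0.4132 0.3588 0.056 ]
[0.5082 0.3761 0.05  ]
[0.5145 0.1124 0.05  ]
[0.4281 0.11   0.05  ]
[0.4195 0.3705 0.05  ]
jam [0.4715 0.1565 0.104 ] honey [0.4635 0.3278 0.091 ]
hb [ 0.4758 -0.252   0.142 ] headtop top-view [ 0.4723 -0.2729  0.08  ]
[-23.5316 317.0898]
```

```bash
python3 -m handwheel '[[1,0.5,1,-0.4,0,0,-1],[1,1,1,-0.4,0,0,-1],[1,1,1,-0.4,0,0,-1],[1,1,1,-0.2,0,0,-0.13],[1,1,1,0,0,0,0]]'
python3 -m handwheel '[[1,1,1,0,0,0,0],[1,1,1,0,0,0,0],[1,1,1,0,0,0,0],[1,1,1,0,0,0,0],[1,1,1,0,0,0,0]]'
python3 -c "
from plant import *
o=get_obs();print(o['joint_pos'],o['tool_pos'],o['orientation'])"
```

```text
clock: 0.92
tool_pos: [0.3121, 0.5024, 0.4404]
orientation: [-179.9, -0.0, 0.0]
force: [0.4, 1.1, -0.1]
opening: 0.0875
gripper_force: 0.0
clock: 1.55
tool_pos: [0.4372, 0.3774, 0.4398]
orientation: [-180.0, -0.0, 0.0]
force: [-0.1, 0.1, -0.0]
opening: 0.0879
gripper_force: 0.0
[ 6.01967071e+01  1.01914211e+01 -8.84210017e+00 -6.67248694e-04
 -7.09532000e+01  2.98066643e+01] [0.43718136 0.3773674  0.43977509] [-1.79988164e+02 -6.05317023e-03  3.15304564e-03]
```

```bash
python3 -m handwheel '[[1,0.8,1,0,0,0,0],[1,0.7,1,0,0,0,0],[1,0,1,0,0,0,0],[1,0,1,0,0,0,0],[1,0,1,0,0,0,0]]' | grep -E "clock|pos|force"
python3 -m handwheel '[[1,0,1,0,0,0,0],[1,0,1,0,0,0,0],[1,0,1,0,0,0,0],[1,0,1,0,0,0,0],[1,0,1,0,0,0,0]]'| grep -E "clock|pos|force"
python3 -m handwheel '[[1,0,1,0,0,0,0],[1,0,1,0,0,0,0],[1,0,1,0,0,0,0],[1,0,1,0,0,0,0],[1,0,1,0,0,0,0]]'| grep -E "clock|pos|force"
python3 -m handwheel '[[1,0,1,0,0,0,0],[1,0,1,0,0,0,0],[1,0,1,0,0,0,0],[1,0,1,0,0,0,0],[1,0,1,0,0,0,0]]'| grep -E "clock|pos|force"
python3 -m handwheel '[[1,0,1,0,0,0,0],[1,0,1,0,0,0,0],[1,0,1,0,0,0,0],[1,0,1,0,0,0,0],[1,0,1,0,0,0,0]]'| grep -E "clock|pos|force"
python3 -m handwheel '[[1,0,1,0,0,0,0],[1,0,0.3,0,0,0,0]]'
```

```text
clock: 2.17
tool_pos: [0.4734, 0.2519, 0.4399]
force: [0.3, -1.0, 0.2]
gripper_force: 0.0
clock: 2.8
tool_pos: [0.4737, 0.1267, 0.4398]
force: [-0.1, 0.6, 0.0]
gripper_force: 0.0
clock: 3.42
tool_pos: [0.4735, 0.0017, 0.4398]
force: [0.4, 0.1, 0.3]
gripper_force: 0.0
clock: 4.05
tool_pos: [0.4734, -0.1232, 0.4398]
force: [0.0, -0.1, -0.9]
gripper_force: 0.0
clock: 4.68
tool_pos: [0.4732, -0.2481, 0.4397]
force: [0.7, 0.2, 0.6]
gripper_force: 0.0
clock: 4.92
tool_pos: [0.4733, -0.2807, 0.4394]
orientation: [-180.0, 0.0, -0.1]
force: [0.7, 0.0, 0.5]
opening: 0.0878
gripper_force: 0.0
```

```bash
python3 -m handwheel '[[1,0.06,0,1,0,0,0],[1,0,0,1,0,0,0],[1,0,0,1,0,0,0],[1,0,0,0.9,0,0,0],[0,0,0,0,0,0,0]]'
python3 -m handwheel '[[-1,0,0,0,0,0,0],[-1,0,0,0,0,0,0],[-1,0,0,0,0,0,0],[-1,0,0,0,0,0,0],[-1,0,0,0,0,0,0]]'
python3 - <<'E'
from h import *
T=snapshot("top");S=snapshot("side")
c=lambda s,x0,y0,x1,y1,k:cv2.resize(s["color"][y0:y1,x0:x1,::-1],None,fx=k,fy=k,interpolation=cv2.INTER_CUBIC)
cv2.imwrite("pics/c.png",np.hstack([c(T,320,150,440,250,3.3),c(S,230,100,330,200,3.3)[:, :330]]))
E
```

```text
clock: 5.55
tool_pos: [0.4747, -0.2789, 0.3408]
orientation: [-179.9, 0.2, 0.0]
force: [-0.0, -1.0, -0.1]
opening: 0.0823
gripper_force: 0.0
clock: 6.18
tool_pos: [0.4755, -0.2792, 0.3423]
orientation: [180.0, -0.0, 0.0]
force: [0.6, 0.6, -0.0]
opening: 0.0334
gripper_force: 0.0
```

View pics/c.png

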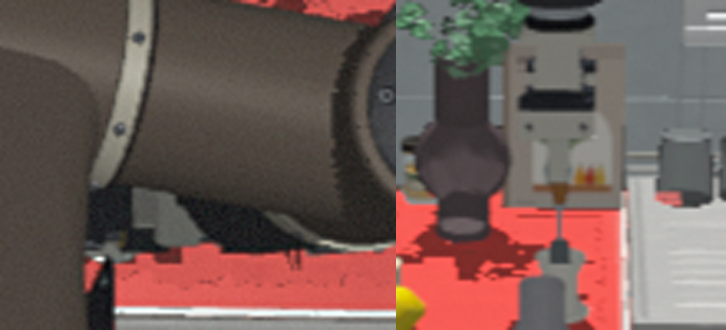

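The side view shows the handle between the fingers, at crop x≈558 with the gripper centred on it. The fingers are still closing.

```bash
python3 -m handwheel '[[-1,0,0,0,0,0,0],[-1,0,0,0,0,0,0],[-1,0,0,0,0,0,0],[-1,0,0,0,0,0,0]]'
```

```text
clock: 6.78
tool_pos: [0.4755, -0.2792, 0.3421]
orientation: [-180.0, 0.0, 0.0]
force: [-0.1, 0.1, -1.2]
opening: 0.0174
gripper_force: 29.9
```

```bash
python3 -m handwheel '[[-1,0,0,-0.5,0,0,0],[-1,0,0,-1,0,0,0],[-1,0,0,-1,0,0,0],[-1,0,0,-1,0,0,0],[-1,0,0,-1,0,0,0]]'
python3 -m handwheel '[[-1,0,0,-1,0,0,0],[-1,0,0,-0.5,0,0,0],[-1,0,0,0,0,0,0]]'
python3 - <<'E'
from h import *
T=snapshot("top");S=snapshot("side")
c=lambda s,x0,y0,x1,y1,k:cv2.resize(s["color"][y0:y1,x0:x1,::-1],None,fx=k,fy=k,interpolation=cv2.INTER_CUBIC)
cv2.imwrite("pics/d.png",np.hstack([c(T,320,150,440,250,3),c(S,240,90,320,215,4)[:300*2, :]][1:]))
p=np.array(get_obs()["tool_pos"]); 
for d in(.159,.159+.175,.159+.103): print(px(S,p-[0,0,d]))
E
```

```text
clock: 7.4
tool_pos: [0.4753, -0.2792, 0.4565]
orientation: [180.0, -0.1, 0.0]
force: [-0.4, 0.7, -0.8]
opening: 0.0172
gripper_force: 29.9
clock: 7.78
tool_pos: [0.4754, -0.2792, 0.493]
orientation: [180.0, -0.1, 0.0]
force: [-0.1, -0.8, -0.8]
opening: 0.0173
gripper_force: 29.9
(np.float64(279.6134384879815), np.float64(106.82062978098388))
(np.float64(279.3548051379002), np.float64(154.8162360040893))
(np.float64(279.4585715178398), np.float64(135.55990147023238))
```

View pics/d.png

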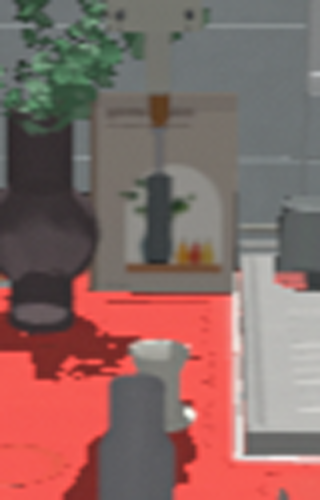

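The brush tip is at about (278.6,154.9) in the side view, within 1 px of vertical below the grip. Next I'll move it over the bottle.

```bash
python3 -m handwheel '[[-1,0.3,-0.5,0,0,0,0],[-1,0,-1,0,0,0,0],[-1,0,-1,0,0,0,0],[-1,0,-1,0,0,0,0],[-1,0,-1,0,0,0,0]]'|grep pos
python3 -m handwheel '[[-1,0,-1,0,0,0,0],[-1,0,-1,0,0,0,0],[-1,0,-1,0,0,0,0],[-1,0,-0.9,0,0,0,0],[-1,0,-0.5,0,0,0,0]]'
python3 - <<'E'
from h import *
T=snapshot("top");S=snapshot("side")
c=lambda s,x0,y0,x1,y1,k:cv2.resize(s["color"][y0:y1,x0:x1,::-1],None,fx=k,fy=k,interpolation=cv2.INTER_CUBIC)
cv2.imwrite("pics/e.png",np.hstack([c(T,240,170,320,240,5)[:350],np.zeros((350,10,3),np.uint8),c(S,235,130,315,200,5)[:350]]))
p=np.array(get_obs()["tool_pos"]); 
print(px(S,p-[0,0,.334]),px(T,p-[0,0,.334]),px(T,p-[0,0,.262]))
E
```

```text
tool_pos: [0.4831, -0.1653, 0.4913]
clock: 9.12
tool_pos: [0.483, -0.0553, 0.4916]
orientation: [180.0, 0.1, 0.1]
force: [-0.2, 0.8, -0.7]
opening: 0.0171
gripper_force: 29.9
(np.float64(274.48733179103226), np.float64(175.9506731683098)) (np.float64(278.94103120946187), np.float64(208.36047242226726)) (np.float64(280.57216045482096), np.float64(205.3038178957412))
```

View pics/e.png

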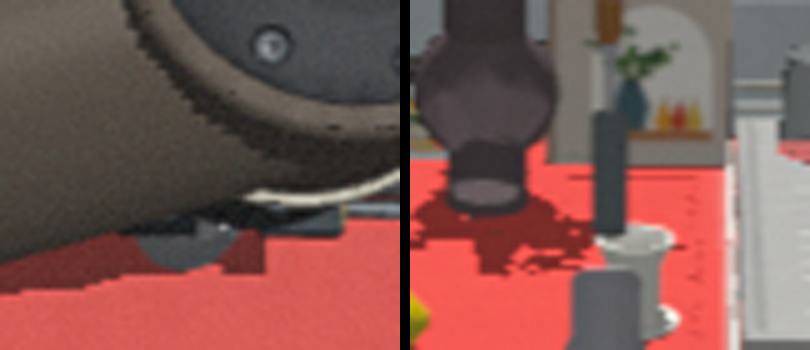

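The side view shows the head tip at crop x≈610 and the bottle at ≈606, so the brush needs to go about 2 mm in +x. I'll insert it and check the force partway.

```bash
python3 -m handwheel '[[-1,0.08,0.06,0.3,0,0,0],[-1,0,0,0.9,0,0,0],[-1,0,0,0.9,0,0,0],[-1,0,0,0.9,0,0,0],[-1,0,0,0.9,0,0,0]]'
```

```text
clock: 9.85
tool_pos: [0.4849, -0.0591, 0.3933]
orientation: [180.0, 0.0, -0.1]
force: [-0.8, -0.7, -0.3]
opening: 0.0175
gripper_force: 29.9
```

```bash
python3 -m handwheel '[[-1,0,0,0.9,0,0,0],[-1,0,0,1,0,0,0],[-1,0,0,0,0,0,0],[-1,0,0,0,0,0,0],[-1,0,0,0,0,0,0]]'
python3 -m handwheel '[[-1,0,0,-1,0,0,0],[-1,0,0,-1,0,0,0],[-1,0,0,-1,0,0,0],[-1,0,0,0,0,0,0],[-1,0,0,0,0,0,0]]'
```

```text
clock: 10.48
tool_pos: [0.4853, -0.0583, 0.3482]
orientation: [-180.0, -0.1, -0.0]
force: [-0.8, -0.5, -0.4]
opening: 0.0176
gripper_force: 29.9
clock: 11.1
tool_pos: [0.4847, -0.0582, 0.4221]
orientation: [-180.0, -0.0, -0.0]
force: [-0.2, -0.3, -0.8]
opening: 0.017
gripper_force: 29.9
```

```bash
python3 -m handwheel '[[-1,0,0,1,0,0,0],[-1,0,0,1,0,0,0],[-1,0,0,1,0,0,0],[-1,0,0,0.24,0,0,0],[-1,0,0,0,0,0,0]]'
python3 -m handwheel '[[-1,0,0,0,0,0,0],[-1,0,0,-1,0,0,0],[-1,0,0,-1,0,0,0],[-1,0,0,-1,0,0,0],[-1,0,0,-0.2,0,0,0]]'
python3 -m handwheel '[[-1,0,0,0,0,0,0],[-1,0,0,1,0,0,0],[-1,0,0,1,0,0,0],[-1,0,0,1,0,0,0],[-1,0,0,0.2,0,0,0]]'
python3 -m handwheel '[[-1,0,0,0,0,0,0],[-1,0,0,0,0,0,0],[-1,0,0,-1,0,0,0],[-1,0,0,-1,0,0,0],[-1,0,0,-1,0,0,0]]'
python3 -m handwheel '[[-1,0,0,-0.2,0,0,0],[-1,0,0,0,0,0,0],[-1,0,0,1,0,0,0],[-1,0,0,1,0,0,0],[-1,0,0,1,0,0,0]]'
python3 -m handwheel '[[-1,0,0,0.2,0,0,0],[-1,0,0,0,0,0,0],[-1,0,0,0,0,0,0]]'
```

```text
clock: 11.72
tool_pos: [0.4851, -0.0582, 0.341]
orientation: [180.0, 0.1, 0.0]
force: [-0.2, 0.9, -0.5]
opening: 0.0178
gripper_force: 29.9
clock: 12.35
tool_pos: [0.4854, -0.0582, 0.4237]
orientation: [-180.0, -0.3, 0.0]
force: [0.6, -0.1, -0.7]
opening: 0.0176
gripper_force: 29.9
clock: 12.98
tool_pos: [0.4841, -0.0584, 0.3389]
orientation: [180.0, 0.3, -0.0]
force: [-1.2, 0.4, -0.0]
opening: 0.0176
gripper_force: 29.9
clock: 13.6
tool_pos: [0.4849, -0.0582, 0.418]
orientation: [-180.0, -0.1, 0.0]
force: [0.3, -0.3, -1.0]
opening: 0.0175
gripper_force: 29.9
clock: 14.22
tool_pos: [0.4845, -0.0583, 0.3444]
orientation: [180.0, 0.1, -0.0]
force: [-1.2, 0.3, -0.8]
opening: 0.0175
gripper_force: 29.9
clock: 14.6
tool_pos: [0.4853, -0.0581, 0.342]
orientation: [-180.0, -0.1, 0.0]
force: [-0.8, -0.6, -0.4]
opening: 0.0174
gripper_force: 29.9
```

```bash
python3 -m handwheel '[[-1,0,0,-1,0,0,0],[-1,0,0,-1,0,0,0],[-1,0,0,-1,0,0,0],[-1,0,0,-1,0,0,0],[-1,0,0,-1,0,0,0]]' | grep -E "pos|^force"
python3 -m handwheel '[[-1,0,0,-1,0,0,0],[-1,-0.4,1,0,0,0,0],[-1,0,1,0,0,0,0],[-1,0,1,0,0,0,0],[-1,0,1,0,0,0,0]]'| grep -E "pos|^force"
python3 -m handwheel '[[-1,0,1,0,0,0,0],[-1,0,1,0,0,0,0],[-1,0,1,0,0,0,0],[-1,0,0.9,0,0,0,0],[-1,0,0.9,0,0,0,0]]'
python3 -m handwheel '[[-1,0,0,0,0,0,0],[-1,0,0,0,0,0,0]]'
python3 - <<'E'
from h import *
S=snapshot("side");T=snapshot("top")
c=lambda s,x0,y0,x1,y1,k:cv2.resize(s["color"][y0:y1,x0:x1,::-1],None,fx=k,fy=k,interpolation=cv2.INTER_CUBIC)
cv2.imwrite("pics/f.png",np.hstack([c(T,320,190,400,260,5),c(S,235,120,315,190,5)]))
E
```

```text
tool_pos: [0.4848, -0.0582, 0.4681]
force: [0.7, 0.3, -0.3]
tool_pos: [0.4747, -0.159, 0.4923]
force: [0.5, 0.1, -0.4]
clock: 16.48
tool_pos: [0.4748, -0.279, 0.4922]
orientation: [180.0, -0.1, -0.0]
force: [0.5, 1.5, -0.3]
opening: 0.0175
gripper_force: 29.9
clock: 16.73
tool_pos: [0.4748, -0.278, 0.4916]
orientation: [-180.0, -0.0, -0.0]
force: [-0.2, -0.2, -0.3]
opening: 0.0176
gripper_force: 29.9
```

View pics/f.png

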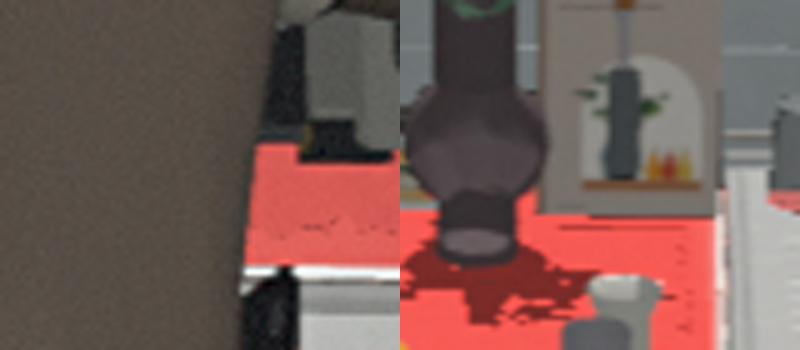

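The brush tip (crop x≈624) lines up with the holder rim centre (624) in the side view, so I'll lower it.

```bash
python3 -m handwheel '[[-1,0,0.04,1,0,0,0],[-1,0,0,1,0,0,0],[-1,0,0,1,0,0,0],[-1,0,0,0.8,0,0,0],[-1,0,0,0.5,0,0,0]]'
python3 -m handwheel '[[-1,0,0,0.5,0,0,0],[-1,0,0,0.5,0,0,0],[-1,0,0,0.3,0,0,0],[-1,0,0,0.3,0,0,0],[-1,0,0,0,0,0,0]]'
```

```text
clock: 17.45
tool_pos: [0.475, -0.2786, 0.383]
orientation: [-180.0, 0.0, 0.0]
force: [0.1, -0.4, -1.5]
opening: 0.0176
gripper_force: 29.9
clock: 18.08
tool_pos: [0.4749, -0.2792, 0.3432]
orientation: [-180.0, 0.0, -0.0]
force: [-0.1, -0.4, -0.9]
opening: 0.0174
gripper_force: 29.9
```

```bash
python3 -m handwheel '[[1,0,0,0,0,0,0],[1,0,0,0,0,0,0],[1,0,0,0,0,0,0],[1,0,0,0,0,0,0],[1,0,0,0,0,0,0]]' | grep -E "opening|gripper"
python3 -m handwheel '[[1,0,0,0,0,0,0],[1,0,0,-0.5,0,0,0],[1,0,0,-1,0,0,0],[1,0,0,-1,0,0,0],[1,0,0,-1,0,0,0]]'
python3 -m handwheel '[[1,0,0,-0.6,0,0,0],[1,0,0,0,0,0,0]]'
```

```text
opening: 0.0621
gripper_force: 0.0
clock: 19.32
tool_pos: [0.4749, -0.2792, 0.433]
orientation: [180.0, -0.0, 0.0]
force: [0.8, 0.0, 0.2]
opening: 0.0876
gripper_force: 0.0
clock: 19.58
tool_pos: [0.4751, -0.2792, 0.4474]
orientation: [180.0, -0.1, 0.0]
force: [0.2, 0.3, 0.2]
opening: 0.0874
gripper_force: 0.0
```

```bash
python3 -m handwheel '[[1,0.38,-1,0,0,0,0],[1,0,-1,0,0,0,0],[1,0,-1,0,0,0,0],[1,0,-1,0,0,0,0],[1,0,-1,0,0,0,0]]'| grep pos
python3 -m handwheel '[[1,0,-1,0,0,0,0],[1,0,-1,0,0,0,0],[1,0,-1,0,0,0,0],[1,0,-0.87,0,0,0,0],[1,0,0,0,0,0,1]]'| grep pos
python3 -m handwheel '[[1,0,0,0,0,0,1],[1,0,0,0,0,0,1],[1,0,0,0,0,0,1],[1,0,0,0,0,0,1],[1,0,0,0,0,0,1]]'| grep pos
python3 -m handwheel '[[1,0,0,0,0,0,1],[1,0,0,0,0,0,1],[1,0,0,0,0,0,1],[1,0,0,0,0,0,1],[1,0,0,0,0,0,1]]'| grep pos
python3 -m handwheel '[[1,0,0,0,0,0,1],[1,0,0,0,0,0,1],[1,0,0,0,0,0,1],[1,0,0,0,0,0,1],[1,0,0,0,0,0,0]]'
python3 - <<'E'
from h import *
T=snapshot("top");S=snapshot("side")
c=lambda s,x0,y0,x1,y1,k:cv2.resize(s["color"][y0:y1,x0:x1,::-1],None,fx=k,fy=k,interpolation=cv2.INTER_CUBIC)
cv2.imwrite("pics/g.png",np.hstack([c(T,240,170,400,250,3),c(S,235,110,315,190+0,3)]))
p=np.array(get_obs()["tool_pos"]);print(px(S,p-[0,0,.178]))
E
```

```text
tool_pos: [0.4842, -0.1534, 0.4449]
tool_pos: [0.4842, -0.0563, 0.445]
tool_pos: [0.4842, -0.0574, 0.4449]
tool_pos: [0.4842, -0.0574, 0.4449]
clock: 22.7
tool_pos: [0.4843, -0.0574, 0.4451]
orientation: [179.9, -0.0, -90.0]
force: [-0.1, 0.2, 0.2]
opening: 0.0877
gripper_force: 0.0
(np.float64(274.12724819807994), np.float64(142.29762949811112))
```

View pics/g.png

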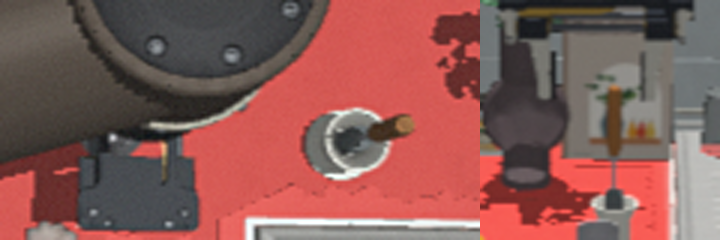

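The brush stands upright in its holder again, with the handle end near crop (400,124), and the gripper is over the bottle with its jaws along x. Now I'll grasp the neck.

```bash
python3 -m handwheel '[[1,0,0,1,0,0,0],[1,0,0,1,0,0,0],[1,0,0,1,0,0,0],[1,0,0,1,0,0,0],[1,0,0,1,0,0,0]]'| grep -E "pos|^force"
python3 -m handwheel '[[1,0,0,1,0,0,0],[1,0,0,0.8,0,0,0],[1,0,0,0.3,0,0,0],[1,0,0,0,0,0,0],[-1,0,0,0,0,0,0]]'| grep -E "pos|^force"
python3 -m handwheel '[[-1,0,0,0,0,0,0],[-1,0,0,0,0,0,0],[-1,0,0,0,0,0,0],[-1,0,0,0,0,0,0],[-1,0,0,0,0,0,0]]'
python3 -m handwheel '[[-1,0,0,0,0,0,0],[-1,0,0,0,0,0,0],[-1,0,0,0,0,0,0]]'
```

```text
tool_pos: [0.4844, -0.0575, 0.3202]
force: [0.1, 0.6, -0.8]
tool_pos: [0.4848, -0.0574, 0.2694]
force: [-0.6, -1.1, 0.0]
clock: 24.68
tool_pos: [0.4844, -0.0575, 0.2688]
orientation: [180.0, -0.0, -90.0]
force: [-1.5, 0.7, 2.0]
opening: 0.0457
gripper_force: 30.0
clock: 25.05
tool_pos: [0.4845, -0.0575, 0.2688]
orientation: [180.0, -0.0, -90.0]
force: [-2.4, 0.9, 4.4]
opening: 0.046
gripper_force: 30.0
```

```bash
python3 -m handwheel '[[-1,0,0,-0.4,0,0,0],[-1,0,0,-1,0,0,0],[-1,0,0,-1,0,0,0],[-1,0,0,-1,0,0,0],[-1,0,0,-1,0,0,0]]'| grep -E "pos|force"
python3 -m handwheel '[[-1,0,0,-1,0,0,0],[-1,-0.5,0.3,0,0,0,0],[-1,-1,0.4,0,0,0,0],[-1,-1,0,0,0,0,0],[-1,-1,0,0,0,0,0]]'| grep -E "pos|force"
python3 -m handwheel '[[-1,-1,0,0,0,0,0],[-1,-1,0,0,0,0,0],[-1,-1,0,0,0,0,0],[-1,-1,0,0,0,0,0],[-1,-1,0,0,0,0,0]]'| grep -E "pos|force"
python3 -m handwheel '[[-1,-1,0,0,0,0,0],[-1,-1,0,0,0,0,0],[-1,-1,0,0,0,0,0],[-1,-0.45,0,0,0,0,0],[-1,0,0,0,0,0,0]]'
python3 - <<'E'
from h import *
T=snapshot("top");S=snapshot("side")
c=lambda s,x0,y0,x1,y1,k:cv2.resize(s["color"][y0:y1,x0:x1,::-1],None,fx=k,fy=k,interpolation=cv2.INTER_CUBIC)
cv2.imwrite("pics/h.png",np.hstack([c(T,110,160,250,260,3),c(S,220,170,320,270,3)]))
E
```

```text
tool_pos: [0.4842, -0.0575, 0.3796]
force: [0.2, 0.1, -3.6]
gripper_force: 30.0
tool_pos: [0.4659, 0.0311, 0.4026]
force: [-0.2, -0.4, -2.4]
gripper_force: 30.0
tool_pos: [0.466, 0.1561, 0.4025]
force: [0.2, -0.3, -2.2]
gripper_force: 30.0
clock: 27.55
tool_pos: [0.4667, 0.2419, 0.4032]
orientation: [180.0, -0.0, -89.9]
force: [-0.3, -0.6, -3.4]
opening: 0.0457
gripper_force: 30.0
```

View pics/h.png

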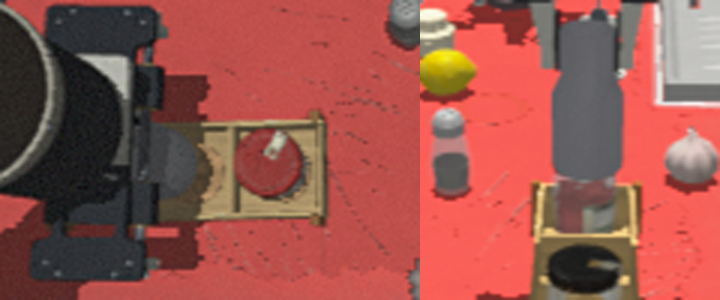

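The bottle hangs upright and centred between the crate walls in the side view, with clear space to the red jar in the top view. I'll lower it gently.

```bash
python3 -m handwheel '[[-1,0,0,0.8,0,0,0],[-1,0,0,0.8,0,0,0],[-1,0,0,0.8,0,0,0],[-1,0,0,0.8,0,0,0],[-1,0,0,0.6,0,0,0]]'| grep -E "pos|force"
python3 -m handwheel '[[-1,0,0,0.5,0,0,0],[-1,0,0,0.4,0,0,0],[-1,0,0,0.2,0,0,0],[-1,0,0,0.1,0,0,0],[-1,0,0,0,0,0,0]]'
```

```text
tool_pos: [0.4669, 0.2405, 0.308]
force: [0.3, -0.3, -3.0]
gripper_force: 30.0
clock: 28.9
tool_pos: [0.4671, 0.2414, 0.2788]
orientation: [-180.0, 0.0, -90.0]
force: [0.0, 1.1, -3.6]
opening: 0.046
gripper_force: 30.0
```

```bash
python3 -m handwheel '[[-1,0,0,0.1,0,0,0],[-1,0,0,0.06,0,0,0],[-1,0,0,0.04,0,0,0],[-1,0,0,0,0,0,0]]'| grep -E "pos|force"
```

```text
tool_pos: [0.467, 0.2413, 0.2738]
force: [-1.3, -0.0, -2.4]
gripper_force: 30.0
```

```bash
python3 -m handwheel '[[-1,0,0,0.04,0,0,0],[-1,0,0,0,0,0,0]]'| grep -E "pos|force"
python3 -m handwheel '[[1,0,0,0,0,0,0],[1,0,0,0,0,0,0],[1,0,0,0,0,0,0],[1,0,0,0,0,0,0],[1,0,0,0,0,0,0]]'| grep -E "opening|force"
python3 -m handwheel '[[1,0,0,0,0,0,0],[1,0,0,-0.4,0,0,0],[1,0,0,-0.8,0,0,0],[1,0,0,-1,0,0,0],[1,0,0,-1,0,0,0]]'| grep -E "pos|force"
python3 -m handwheel '[[1,0,0,-1,0,0,0],[1,0,0,-1,0,0,0],[1,0,0,-1,0,0,0],[1,0,0,0,0,0,0],[1,0,0,0,0,0,0]]'
python3 - <<'E'
from h import *
T=snapshot("top");S=snapshot("side")
# upright check in the side view: left/right silhouette edges of the bottle's gray pixels
print("expected mouth px",px(S,np.array([.467,.241,.13])),"base",px(S,np.array([.467,.241,.06])))
hsv=cv2.cvtColor(S["color"],cv2.COLOR_RGB2HSV)
for z in(.12,.1,.07,.06):
    u,v=px(S,np.array([.467,.241,z]));r=hsv[int(v),int(u)-25:int(u)+26]
    x=np.where(r[:,1]<70)[0]; print(z,u,int(u)-25+x.min(),int(u)-25+x.max(),len(x))
E
```

```text
tool_pos: [0.4671, 0.2414, 0.2737]
force: [-3.9, -0.9, 8.0]
gripper_force: 30.0
force: [0.2, -0.1, -0.2]
opening: 0.0863
gripper_force: 0.0
tool_pos: [0.467, 0.2413, 0.3542]
force: [0.8, 0.9, 0.1]
gripper_force: 0.0
clock: 31.52
tool_pos: [0.4667, 0.2411, 0.4277]
orientation: [180.0, 0.0, -90.0]
force: [0.3, 0.2, 0.2]
opening: 0.0879
gripper_force: 0.0
expected mouth px (np.float64(275.6192245901193), np.float64(226.13984343673363)) base (np.float64(275.5677906610833), np.float64(249.95565811399638))
0.12 275.6117294631552 266 283 18
0.1 275.59688859084997 265 284 20
0.07 275.57499336676455 264 286 23
0.06 275.5677906610833 264 286 23
```

The bottle is on the cell floor (8 N contact before release). Its silhouette is symmetric and vertical, centred at about 274.8 px against 275.6 expected. The arm is clear, so I'll hand in.

```bash
python3 -c "
from plant import *
print(close_job())"
```

```text
the job is handed in; nothing more can be done
None
```

The job is handed in at about 32 s: the bottle got four full brush strokes (one more than asked, in case the first was too shallow), the brush is head down in its holder, and the bottle stands upright in the empty crate cell; the hand-in gave no verdict.

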